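Line up spare filters by height and close the row

TASK

Stand the four spare filters upright on the yellow ring marks of the rail board, one centred on each, in order of height: the shortest on the mark next to the two brass dowel pins and the tallest at the far end by the grey block. Then close the row by setting the red end block fully down over the two dowel pins. Let everything go, and do not tip any filter over.

Things in the scene. Friction and masses are not known exactly. Their poses are not given: they have to be found in the camera images.
- white_filter_mid (a point): Loose white screw-on filter cartridge, the smallest of four: an upright cylinder of diameter 42 mm, 46 mm tall in all (the top 8 mm is a dark hexagon nut 22 mm across), paper band round its middle, 0.12 kg give or take 30%. The point is its centre, 23 mm above its underside; z points up along its axis. It starts standing on the table top (height 0).
- green_filter_mid (a point): Loose green screw-on filter cartridge, second smallest of four: an upright cylinder of diameter 48 mm, 62 mm tall in all (the top 8 mm is a dark hexagon nut 22 mm across), paper band round its middle, 0.2 kg give or take 30%. The point is its centre, 31 mm above its underside; z points up along its axis. It starts standing on the table top (height 0).
- orange_filter_mid (a point): Loose orange screw-on filter cartridge, second largest of four: an upright cylinder of diameter 54 mm, 78 mm tall in all (the top 8 mm is a dark hexagon nut 22 mm across), paper band round its middle, 0.28 kg give or take 30%. The point is its centre, 39 mm above its underside; z points up along its axis. It starts standing on the table top (height 0).
- blue_filter_mid (a point): Loose blue screw-on filter cartridge, the largest of four: an upright cylinder of diameter 60 mm, 94 mm tall in all (the top 8 mm is a dark hexagon nut 22 mm across), paper band round its middle, 0.38 kg give or take 30%. The point is its centre, 47 mm above its underside; z points up along its axis. It starts standing on the table top (height 0).
- end_block_mid (a point): Loose red steel end block, about 0.3 kg: foot plate 90 mm (x) by 44 mm (y), 14 mm thick; on its middle an upright web to grip, 20 mm thick in x, 40 mm wide in y, rising to 70 mm above the underside. Two 13 mm through holes at x = +30 and -30 mm, y = 0 fit over the pins either way round. Point: its centre, 35 mm above the underside; z up. Starts on the table, x within 0.4 rad of world x.
- pins: Two fixed brass dowel pins on a black inlay at the left or right end of the aluminium rail board (90 x 470 mm, 12 mm thick; a grey fixed block 70 mm high is at its other end): 8 mm in diameter, 16 mm tall, top 4 mm tapered, at x = +30 and -30 mm. Origin midway between them at the board's top, 12 mm above the table; x across the board, y along it, z up.
- mark_a: Yellow ring, 66 mm in diameter, flat (under 1 mm) on the top face of the aluminium rail board: an outermost mark, 120 mm from the board's middle towards its +y (left) end. Marks a to d stand in a row, 80 mm apart; the pins are 85 mm beyond an outermost mark. Origin: the ring's centre, at the board's top, 12 mm above the table; x across the board, y along the row, z up.
- mark_b: Yellow ring, 66 mm in diameter, flat (under 1 mm) on the top face of the aluminium rail board: 40 mm from the board's middle towards its +y (left) end, next to mark a. Marks a to d stand in a row, 80 mm apart; the pins are 85 mm beyond an outermost mark. Origin: the ring's centre, at the board's top, 12 mm above the table; x across the board, y along the row, z up.
- mark_c: Yellow ring, 66 mm in diameter, flat (under 1 mm) on the top face of the aluminium rail board: 40 mm from the board's middle towards its -y (right) end. Marks a to d stand in a row, 80 mm apart; the pins are 85 mm beyond an outermost mark. Origin: the ring's centre, at the board's top, 12 mm above the table; x across the board, y along the row, z up.
- mark_d: Yellow ring, 66 mm in diameter, flat (under 1 mm) on the top face of the aluminium rail board: an outermost mark, 120 mm from the board's middle towards its -y (right) end. Marks a to d stand in a row, 80 mm apart; the pins are 85 mm beyond an outermost mark. Origin: the ring's centre, at the board's top, 12 mm above the table; x across the board, y along the row, z up.
There are look-alikes about, which are no part of the job. Leave any purple look-alike of the part that bears end_block_mid alone.

How it is judged (in metres and radians):
On the way, in this order (a step that is already met when the one before it is completed fails the run):
1. all four filters stand on their marks in order of height (((horizontal distance between mark_a and pins below 0.12 m and horizontal distance between white_filter_mid and mark_a below 0.012 m and height (world z) of white_filter_mid below 0.04 m and angle between each of white_filter_mid, green_filter_mid, orange_filter_mid, blue_filter_mid's own z axis and vertical below 0.1 rad and horizontal distance between green_filter_mid and mark_b below 0.012 m and height (world z) of green_filter_mid below 0.048 m and horizontal distance between orange_filter_mid and mark_c below 0.012 m and height (world z) of orange_filter_mid below 0.056 m and horizontal distance between blue_filter_mid and mark_d below 0.012 m and height (world z) of blue_filter_mid below 0.064 m) or (horizontal distance between mark_d and pins below 0.12 m and horizontal distance between white_filter_mid and mark_d below 0.012 m and height (world z) of white_filter_mid below 0.04 m and angle between each of white_filter_mid, green_filter_mid, orange_filter_mid, blue_filter_mid's own z axis and vertical below 0.1 rad and horizontal distance between green_filter_mid and mark_c below 0.012 m and height (world z) of green_filter_mid below 0.048 m and horizontal distance between orange_filter_mid and mark_b below 0.012 m and height (world z) of orange_filter_mid below 0.056 m and horizontal distance between blue_filter_mid and mark_a below 0.012 m and height (world z) of blue_filter_mid below 0.064 m))), for 0.2 s.
2. the end block sits fully down on the dowel pins (horizontal distance between end_block_mid and pins below 0.006 m and z of end_block_mid in the frame of pins below 0.039 m and angle between end_block_mid's own z axis and vertical below 0.08 rad and angle between the x axis of end_block_mid and the x axis of pins, either way round below 0.15 rad), for 0.2 s.
At the end, for the whole second after the job is handed in: Filters upright (0.1 rad) on the board, each centred on its mark within 12 mm, in order of height, the shortest next to the pins; end block on both pins within 4 mm of fully down, 6 mm and 0.15 rad of their middle and line; all released and at rest (all of step 2 and ((horizontal distance between mark_a and pins below 0.12 m and horizontal distance between white_filter_mid and mark_a below 0.012 m and height (world z) of white_filter_mid below 0.04 m and angle between each of white_filter_mid, green_filter_mid, orange_filter_mid, blue_filter_mid's own z axis and vertical below 0.1 rad and horizontal distance between green_filter_mid and mark_b below 0.012 m and height (world z) of green_filter_mid below 0.048 m and horizontal distance between orange_filter_mid and mark_c below 0.012 m and height (world z) of orange_filter_mid below 0.056 m and horizontal distance between blue_filter_mid and mark_d below 0.012 m and height (world z) of blue_filter_mid below 0.064 m) or (horizontal distance between mark_d and pins below 0.12 m and horizontal distance between white_filter_mid and mark_d below 0.012 m and height (world z) of white_filter_mid below 0.04 m and angle between each of white_filter_mid, green_filter_mid, orange_filter_mid, blue_filter_mid's own z axis and vertical below 0.1 rad and horizontal distance between green_filter_mid and mark_c below 0.012 m and height (world z) of green_filter_mid below 0.048 m and horizontal distance between orange_filter_mid and mark_b below 0.012 m and height (world z) of orange_filter_mid below 0.056 m and horizontal distance between blue_filter_mid and mark_a below 0.012 m and height (world z) of blue_filter_mid below 0.064 m)) and linear speed of each of white_filter, green_filter, orange_filter, blue_filter, end_block below 0.02 m/s); the robot touches nothing.
It fails at once if the white filter is tipped over (angle between white_filter_mid's own z axis and vertical above 1 rad).
It fails at once if the green filter is tipped over (angle between green_filter_mid's own z axis and vertical above 1 rad).
It fails at once if the orange filter is tipped over (angle between orange_filter_mid's own z axis and vertical above 1 rad).
It fails at once if the blue filter is tipped over (angle between blue_filter_mid's own z axis and vertical above 1 rad).
It also fails if it takes over 122 s, if anything falls off the work surface, if the arm or the gripper's body presses on something with over 40 N, if the wrist force passes 120 N, or if a joint passes its speed limit or range.

ROBOT

A 6-joint arm with a two-finger parallel gripper is mounted at the origin on the work surface. World frame = base frame: x ahead of the robot, y to its left, z up, the work surface at z = 0. Lengths are in mm, angles in rad, forces in N, time in s.
With the tool pointing down it reaches from about 350 to 975 mm from the base axis. Payload 7.1 kg.
Tool frame: the origin (TCP) lies at the centre of the arm's flange, where the gripper is bolted on; the fingertips stand 182 mm ahead of it and the grasp point (between the pads) lies 163 mm ahead of it; z points along the fingers, y is the line along which they close (so a half turn about z gives the same grasp; the last joint's range is limited). The gripper opens to 88 mm and grips with 3 to 60 N. Pads are 20 mm wide; open, the fingers measure 115 mm over their backs; the gripper's body (75 mm by 178 mm) begins 61 mm behind the grasp point.
Start: joints at [1.208, 0.423, 1.63, -0, 1.089, -0.019], TCP at [210.635, 588.421, 404.675] pointing down, gripper open.
Joint ranges: [-3, 3], [-0.9, 2.11], [0.09, 2.58], [-1.31, 4.45], [0.11, 2.69], [-2.54, 2.54]. Speed limits (rad/s): [2.39, 2.39, 3.01, 3.14, 3.14, 3.14].

INTERFACE

Orientations are given as a rotation vector (axis times angle).
In Python, from workcell import readout, get_image, ctrl gives the robot as it stands.
- The arm moves only by the tool step_arm, never from a script. Its argument "targets" is a list that holds one entry, the list of rows, each a list of 7 numbers: the shift along the world's x, y, z as a fraction of full scale, then the turn, a rotation vector about the world's x, y, z as a fraction of full scale, then the opening, from 0 (shut) to 1 (fully open). In form: [[[dx, dy, dz, wx, wy, wz, claw], ...]]. A call has exactly 5 rows; each row shifts and turns the commanded pose from where the row before left it; what a row does not reach is not made up. Full scale, the value 1, is 0.05 m for a shift and 4 degrees for a turn. A row lasts 1/8 s, in which the tool goes at most 62.5 mm and 10.7 degrees, less where a joint would pass 70% of its speed; a pose out of reach is approached as far as the arm can. A call with a number of a shift or a turn outside -1 to 1 is refused whole. A call with a gripper value outside its range is refused whole. The fingers move at their own pace and stop on an object; the grip force is fixed at half the most. Time passes only in rows, so rows that do not move let the fingers close, or fill a call up. It gives the time, the measured TCP pose, the force, the opening and the grip force at its end, in the units of the state.
- readout.get_obs(): the state, without advancing time (a new reading comes with each control period).
- get_image(name): name is "scene" or "side" or "wrist"; returns a dict with "pixels" (400x640x3 uint8, red, green, blue), "intrinsics" (3x3 intrinsics, pixels), "extrinsics" (4x4, takes a point from world to camera coordinates). Camera axes: x right, y down, z forward; pixel columns grow to the right and rows downward; lengths in mm; the calibration is good to about 2 mm. A picture is of the moment at which its call begins. There is no depth.
- ctrl.close_job(): hands the job in; it is judged then, once.
The state is a dict: "t": time; "qpos": joint angles; "qvel": joint speeds; "joint_torque": joint torques, N m; "ee_pos": TCP position; "orientation": TCP orientation; "ft_force": force on the tool from outside, world axes, zero at the start; "moment": the same for the moment, N m; "width": finger opening in mm; "grasp_force": force on a finger pad.
Only numpy, scipy, OpenCV 4.12 (cv2) and the standard library are available. Lean on these libraries where they do the work, as an engineer would, in place of code of your own. Each camera call takes 0.05 s, during which the arm holds its last target. There are 200 camera calls.

## Working session

There is one attempt and no reset: what is moved stays moved. The work goes in short steps, Python scripts to look and compute and a tool call to move; the robot and the scene stay as the last step left them, time stands still between calls to the robot, and variables do not carry over. Pictures are saved under pics/ and viewed, at most 14 in all, crops included, and the job is handed in when it is done.

Besides the shell and the picture viewer there is one more tool, called after "Request:" as name([rows], argument=value, ...), one row to a line, values as JSON. step_arm: Moves the arm, as the interface text tells. Shift numbers are shares of 0.05 m and turn numbers shares of 4 degrees, none past 1 either way. Its arguments: {"type":"object","properties":{"targets":{"type":"array"}},"required":["targets"]}

```bash
ls; mkdir -p pics; python3 - <<'E'
from workcell import readout,get_image
import cv2,numpy as np
print(readout.get_obs())
for n in ("scene","side","wrist"):
    d=get_image(n); cv2.imwrite(f"pics/{n}0.png",d["pixels"][:,:,::-1]); print(n,d["intrinsics"],d["extrinsics"])
E
```

```text
pics
{'t': 0.0, 'qpos': array([ 1.20798769e+00,  4.23835472e-01,  1.63069568e+00, -5.29074556e-06,
        1.08856618e+00, -1.89887219e-02]), 'qvel': array([ 0.00043602,  0.00014533, -0.00043335, -0.00108026,  0.00071027,
        0.0006677 ]), 'joint_torque': array([-7.79828533e-04, -5.44626546e+01, -2.73666447e+01,  6.42977818e-02,
        2.27958133e-02, -1.48597037e-04]), 'ee_pos': array([210.54961132, 588.17181197, 403.9025982 ]), 'orientation': array([-5.37362857e-01, -3.09500813e+00,  2.32179640e-03]), 'ft_force': array([-0.58878815,  0.37497888,  0.14337174]), 'moment': array([ 0.02180541, -0.05372226,  0.00814052]), 'grasp_force': 0.0, 'width': 87.8480920066432}
scene [[472.00928269   0.         325.84999171]
 [  0.         472.00928269 194.02952568]
 [  0.           0.           1.        ]] [[-7.60001807e-02  9.97099942e-01 -3.95962538e-03 -1.44664030e+01]
 [ 6.65999768e-01  4.78071281e-02 -7.44418422e-01 -3.02936188e+02]
 [-7.42070267e-01 -5.92130442e-02 -6.67701680e-01  1.55419146e+03]
 [ 0.00000000e+00  0.00000000e+00  0.00000000e+00  1.00000000e+00]]
side [[375.04020377   0.         318.45049515]
 [  0.         375.04020377 194.54488247]
 [  0.           0.           1.        ]] [[ 7.44735270e-01 -6.67328405e-01 -6.49442601e-03 -3.15483728e+02]
 [-3.29123587e-01 -3.58799791e-01 -8.73464581e-01  2.54644768e+02]
 [ 5.80557527e-01  6.52637349e-01 -4.86844378e-01  4.44907071e+02]
 [ 0.00000000e+00  0.00000000e+00  0.00000000e+00  1.00000000e+00]]
wrist [[320.16645075   0.         322.79763333]
 [  0.         320.16645075 201.05280339]
 [  0.           0.           1.        ]] [[ 3.36746195e-01  9.41592680e-01 -2.28596766e-03 -6.24117551e+02]
 [ 9.05018666e-01 -3.22994063e-01  2.76796042e-01 -3.47280864e+01]
 [ 2.59890773e-01 -9.52788572e-02 -9.60925973e-01  3.91964247e+02]
 [ 0.00000000e+00  0.00000000e+00  0.00000000e+00  1.00000000e+00]]
```

View pics/scene0.png

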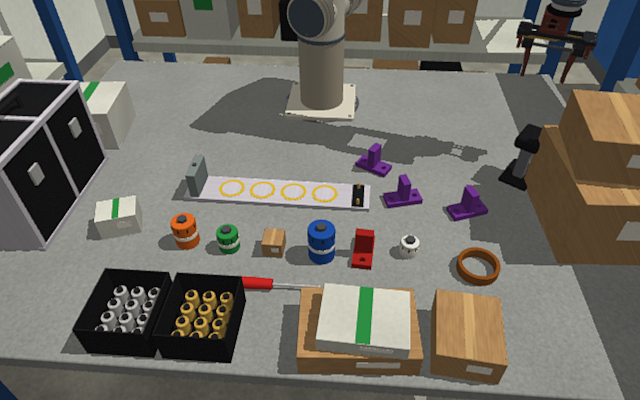

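View pics/side0.png

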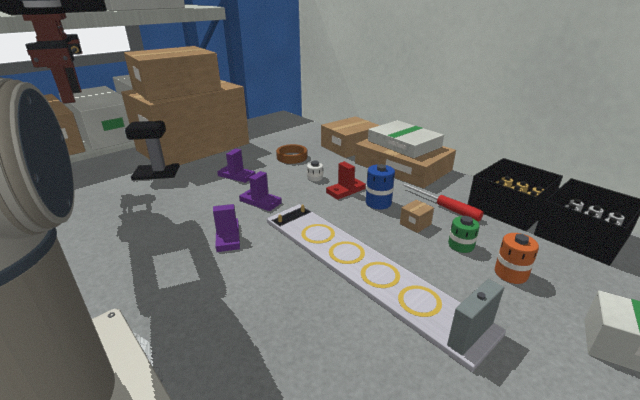

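```bash
cat > h.py <<'E'
import cv2,numpy as np
from workcell import readout,get_image
def ray(d,uv):
    K,E=d["intrinsics"],d["extrinsics"];R,t=E[:3,:3],E[:3,3]
    return -R.T@t, R.T@np.linalg.solve(K,[uv[0],uv[1],1.])
def plane(d,uv,z):
    c,v=ray(d,uv); return (c+v*(z-c[2])/v[2])[:2]
def proj(d,p):
    q=d["extrinsics"][:3]@np.r_[p,1.]; q=d["intrinsics"]@q; return q[:2]/q[2]
def hsv(d): return cv2.cvtColor(d["pixels"],cv2.COLOR_RGB2HSV)
RNG={"orange":[(6,150,80),(16,255,255)],"green":[(55,120,30),(80,255,255)],"blue":[(105,130,40),(120,255,255)],
"yellow":[(20,90,120),(32,255,255)],"white":[(0,0,165),(180,60,255)]}
def mask(d,c):
    h=hsv(d)
    if c=="red": return cv2.inRange(h,(0,150,50),(5,255,255))|cv2.inRange(h,(174,150,50),(180,255,255))
    return cv2.inRange(h,*RNG[c])
def blobs(m,mina=20):
    n,l,s,c=cv2.connectedComponentsWithStats(m)
    return [(s[i],c[i],(l==i).astype(np.uint8)) for i in range(1,n) if s[i][4]>=mina]
def rings(d,mina=80):
    m=cv2.morphologyEx(mask(d,"yellow"),cv2.MORPH_CLOSE,np.ones((3,3)))
    out=[]
    for s,c,l in blobs(m,mina):
        k=cv2.findContours(l,cv2.RETR_EXTERNAL,cv2.CHAIN_APPROX_NONE)[0][0]
        out.append((cv2.fitEllipse(k),s))
    return out
E
python3 - <<'E'
from h import *
S,D=get_image("scene"),get_image("side")
for n,d in (("scene",S),("side",D)):
    for e,s in rings(d): print(n,"ring",np.round(e[0],1),s,plane(d,e[0],12.5).round(1))
roi={"orange":((160,205,210,255),(485,225,545,290)),"green":((212,220,245,258),(440,210,490,255)),"blue":((300,215,342,268),(360,160,400,215)),"white":((395,228,425,262),(303,155,328,185)),"red":((345,220,380,275),(322,155,370,200))}
for c,rs in roi.items():
    L=[]
    for d,(x0,y0,x1,y1) in zip((S,D),rs):
        m=mask(d,c)[y0:y1,x0:x1]
        s,_,l=max(blobs(m,5),key=lambda b:b[0][4])
        xs=np.where(m.any(0))[0]; ys=np.where(m.any(1))[0]
        u=(xs[0]+xs[-1])/2+x0; v=(ys[0]+ys[-1])/2+y0
        print(c,xs[0]+x0,xs[-1]+x0,ys[0]+y0,ys[-1]+y0,m.astype(bool).sum())
        o,r=ray(d,(u,v)); L.append((o,r))
    A=np.c_[L[0][1][:2],-L[1][1][:2]]; k=np.linalg.solve(A,L[1][0][:2]-L[0][0][:2])
    print(c,(L[0][0]+k[0]*L[0][1]).round(1),(L[1][0]+k[1]*L[1][1]).round(1))
E
```

```text
scene ring [231.3 187.8] [219 180  26  17 143] [ 458.7 -195. ]
scene ring [261.9 189.7] [250 182  25  17 140] [ 460.3 -114.9]
scene ring [292.9 191.4] [281 183  25  17 137] [461.1 -34.8]
scene ring [324.  193.2] [312 185  26  17 145] [462.6  45.1]
scene ring [195.5 314.4] [176 290  40  48 795] [ 839.4 -180. ]
scene ring [220.4 314.8] [209 292  23  46 231] [ 836.6 -130.7]
side ring [317.8 233.2] [302 224  33  19 194] [461.7  44.4]
side ring [346.3 252.3] [329 242  36  22 251] [459.9 -35.7]
side ring [380.  274.5] [361 262  39  26 325] [ 458.9 -115.6]
side ring [419.6 300.8] [398 286  44  31 425] [ 457.4 -195.6]
orange 171 199 213 248 605
orange 495 537 233 283 1196
orange [ 635.7 -258.7   33.5] [ 635.7 -258.7   36.8]
green 217 239 224 253 371
green 449 478 217 252 520
green [ 683.3 -143.3   67.2] [ 683.3 -143.3    1.8]
blue 308 334 220 263 866
blue 366 394 165 208 858
blue [658.1  54.2  45.9] [658.1  54.2  42. ]
white 401 419 234 251 129
white 307 322 163 168 51
white [634.5 250.2  32.4] [634.5 250.2  34.8]
red 352 374 229 268 732
red 327 364 162 198 702
red [642.9 147.2  13.5] [642.9 147.2  28.8]
```

The pins are at the +y end, so white goes to a, green to b, orange to c and blue to d. In the scene view the filters are at about (185,231), (228,239), (321,241) and (410,245), with the red block at (363,249) and three purple decoys up right. I'll move above the row with the fingers closing along x and look with the wrist camera.

Request:
step_arm([
  [[0.41,-0.41,0,0,0,-0.879,1],[0.41,-0.41,0,0,0,-0.879,1],[0.41,-0.41,0,0,0,-0.879,1],[0.41,-0.41,0,0,0,-0.879,1],[0.41,-0.41,0,0,0,-0.879,1]],
])

```text
t: 0.88
ee_pos: [313.7, 485.2, 404.6]
orientation: [1.007, 2.976, -0.0]
ft_force: [0.3, 0.9, -0.3]
width: 87.7
grasp_force: 0.0
```

Request:
step_arm([
  [[0.41,-0.41,0,0,0,-0.879,1],[0.41,-0.41,0,0,0,-0.879,1],[0.41,-0.41,0,0,0,-0.879,1],[0.41,-0.41,0,0,0,-0.879,1],[0.41,-0.41,0,0,0,-0.879,1]],
])

```text
t: 1.5
ee_pos: [416.2, 382.7, 404.7]
orientation: [1.45, 2.787, -0.0]
ft_force: [0.2, -0.4, 0.1]
width: 88.0
grasp_force: 0.0
```

Request:
step_arm([
  [[0.41,-0.41,0,0,0,-0.879,1],[0.41,-0.41,0,0,0,-0.879,1],[0.41,-0.41,0,0,0,-0.879,1],[0.41,-0.41,0,0,0,-0.879,1],[0.41,-0.41,0,0,0,-0.879,1]],
])

```text
t: 2.12
ee_pos: [518.7, 280.2, 404.6]
orientation: [-1.859, -2.533, 0.0]
ft_force: [0.0, 0.3, 0.4]
width: 87.5
grasp_force: 0.0
```

Request:
step_arm([
  [[0.41,-0.41,0,0,0,-0.879,1],[0.41,-0.41,0,0,0,-0.879,1],[0.41,-0.41,0,0,0,-0.879,1],[0.41,-0.41,0,0,0,-0.879,1],[0.41,-0.41,0,0,0,-0.879,1]],
])

```text
t: 2.75
ee_pos: [621.2, 177.7, 404.6]
orientation: [-2.224, -2.219, 0.0]
ft_force: [0.1, 0.4, 0.9]
width: 88.0
grasp_force: 0.0
```

```bash
python3 - <<'E'
from h import *
print(readout.get_obs()["ee_pos"],readout.get_obs()["orientation"])
d=get_image("wrist"); cv2.imwrite("pics/w1.png",d["pixels"][:,:,::-1])
print(d["extrinsics"].round(3))
for e,s in rings(d): print("ring",np.round(e[0],1),s,plane(d,e[0],12.5).round(1))
for c in("red","blue","green","orange","white"):
    for s,ce,l in blobs(mask(d,c),150): print(c,s,ce.round(1),plane(d,ce,30).round(1))
E
```

```text
[621.21823351 177.691725   404.55118526] [-2.22398081e+00 -2.21867953e+00  3.25918611e-04]
[[ 1.00000e+00 -2.00000e-03 -0.00000e+00 -6.21289e+02]
 [-2.00000e-03 -9.61000e-01  2.78000e-01  1.37754e+02]
 [-1.00000e-03 -2.78000e-01 -9.61000e-01  4.41242e+02]
 [ 0.00000e+00  0.00000e+00  0.00000e+00  1.00000e+00]]
ring [192.4 268.1] [176 253  33  30 271] [453.2  56.1]
ring [214.1 344.5] [204 341  22   8  94] [469.8 -61.9]
ring [211.8 375.4] [189 357  46  37 502] [ 461.4 -115. ]
red [ 306  178   76   55 2698] [343.4 201.1] [645.4 150.8]
red [408 342  21  40 715] [418.4 361.5] [750.3 -75. ]
blue [329 246  44  24 392] [348.4 254.2] [652.6  83.7]
blue [ 330  262   54   46 1839] [354.8 285.6] [661.4  40.8]
green [ 521  207  119   29 2783] [581.5 221.1] [925.9 125.8]
orange [355   0  43   7 156] [376.3   2.5] [674.5 353.2]
white [316  92  39  40 797] [335.4 110.1] [635.2 251.9]
white [ 525  134  115   77 7761] [586.  172.8] [918.1 183.4]
white [ 156  190   76  100 2831] [190.3 229.8] [464.4 115.7]
white [ 510  230  130   48 4685] [572.  253.3] [923.5  84.4]
white [182 259  21  19 180] [190.2 266.5] [458.6  67.6]
white [199 342  45  52 919] [229.  362.5] [494.3 -76.2]
white [194 362  35  28 768] [211.1 375.7] [467.9 -98.2]
```

View pics/w1.png

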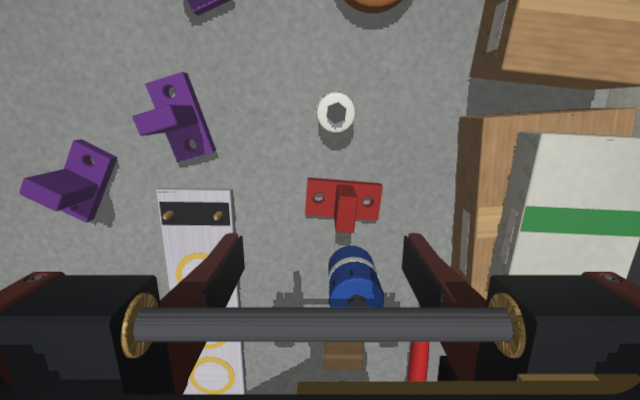

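The wrist view shows white at (336,112), the red block holes at (319,198) and (367,202), the web pointing down-image, the pins at (168,216) and (218,215), and blue partly hidden at (352,280).

```bash
python3 - <<'E'
from h import *
d=get_image("wrist")
print("white",plane(d,(335.5,111.5),38))
m=mask(d,"red")[170:240,300:390]
k=cv2.findContours(m,cv2.RETR_CCOMP,cv2.CHAIN_APPROX_NONE)
P=[]
for c,h in zip(k[0],k[1][0]):
    if h[3]>=0 and cv2.contourArea(c)>15:
        (x,y),_=cv2.minEnclosingCircle(c); M=cv2.moments(c); uv=(M['m10']/M['m00']+300,M['m01']/M['m00']+170); P.append(plane(d,uv,13)); print(uv,P[-1])
P=np.array(P); print("block",P.mean(0),P[1]-P[0])
# pins: brass tops at z~28
h=hsv(d)[195:230,158:235]
for s,c,l in blobs(cv2.inRange(h,(10,60,60),(35,255,255)),5): print("brass",s,c+[158,195],plane(d,c+[158,195],20))
# black inlay corners
S,D=get_image("scene"),get_image("side")
for n,dd in (("scene",S),("side",D)):
  for nm,p,hh in (("white",(634.5,250.2),23),("green",(683,-143),31),("block",(643,147),7),("orange",(635.7,-258.7),39)):
    print(n,nm,proj(dd,np.r_[p,hh]).round(1))
print("green",plane(S,(228,238.5),29),plane(D,(463.5,234.5),29))
E
```

```text
white [638.08029693 248.09267914]
(364.9684210526316, 198.24912280701756) [675.19588178 146.68306173]
(315.8760907504363, 194.6369982547993) [615.93393258 151.57799018]
block [645.56490718 149.13052595] [-59.26194919   4.89492844]
brass [ 2 14 11 10 78] [165.         213.42307692] [434.63723391 131.25530748]
brass [53 14 10 10 68] [215.04411765 213.67647059] [494.66857144 130.54720498]
scene white [409.5 245.3]
scene green [230.5 249.7]
scene block [362.8 250.4]
scene orange [184.5 228.8]
side white [314.5 169.7]
side green [466.  222.2]
side block [345.3 188. ]
side orange [516.3 256.9]
green [ 648.85556    -156.84698416] [ 644.34615577 -159.92932478]
```

Request:
step_arm([
  [[0.064,0.286,-0.4,0,0,0,1],[0.064,0.286,-0.4,0,0,0,1],[0.064,0.286,-0.4,0,0,0,1],[0.064,0.286,-0.4,0,0,0,1],[0.064,0.286,-0.4,0,0,0,1]],
])

```text
t: 3.58
ee_pos: [636.6, 251.2, 302.8]
orientation: [-2.221, -2.222, 0.001]
ft_force: [-0.2, 0.5, -0.3]
width: 87.7
grasp_force: 0.0
```

```bash
python3 - <<'E'
from h import *
print(readout.get_obs()["ee_pos"])
d=get_image("wrist"); cv2.imwrite("pics/w2.png",d["pixels"][:,:,::-1])
for s,ce,l in blobs(mask(d,"white"),150): print(s,ce.round(1),plane(d,(s[0]+s[2]/2-.5,s[1]+s[3]/2-.5),38).round(1))
E
```

```text
[636.64681496 251.22617877 302.81324573]
[ 296  184   50   48 1224] [320.  205.4] [635.2 250.7]
[598 262  42  24 546] [622.9 270.2] [889.6 191.9]
[189 363  12  31 261] [194.7 380.9] [515.1  80.8]
```

View pics/w2.png

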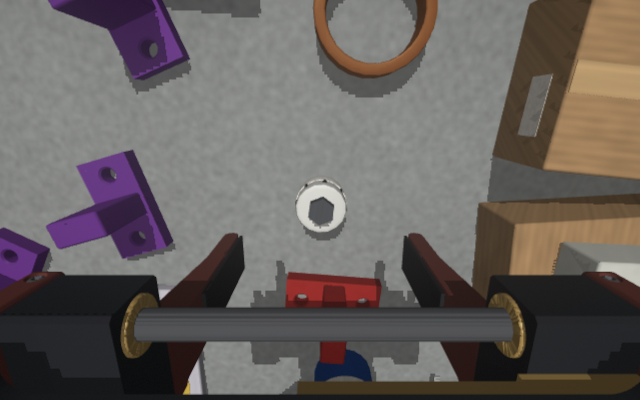

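White is centred under the gripper at (321,206). I'll go down and close on it.

Request:
step_arm([
  [[-0.01,0,-0.5,0,0,0,1],[-0.01,0,-0.5,0,0,0,1],[0,0,-0.5,0,0,0,1],[0,0,-0.5,0,0,0,1],[0,0,-0.3,0,0,0,1]],
])

```text
t: 4.25
ee_pos: [635.4, 249.9, 188.2]
orientation: [-2.221, -2.221, 0.002]
ft_force: [-0.5, -0.2, 0.0]
width: 87.7
grasp_force: 0.0
```

Request:
step_arm([
  [[0,0,0,0,0,0,0.3],[0,0,0,0,0,0,0.3],[0,0,0,0,0,0,0.3],[0,0,0,0,0,0,0.3],[0,0,0,0,0,0,0.3]],
])

```text
t: 4.88
ee_pos: [635.7, 249.9, 190.1]
orientation: [2.222, 2.221, 0.001]
ft_force: [2.2, -0.6, 4.9]
width: 41.5
grasp_force: 30.4
```

Request:
step_arm([
  [[0,0,0.8,0,0,0,0.3],[0,0,0.8,0,0,0,0.3],[-0.346,-0.41,0,0,0,0,0.3],[-0.346,-0.41,0,0,0,0,0.3],[-0.346,-0.41,0,0,0,0,0.3]],
])

```text
t: 5.5
ee_pos: [583.0, 187.8, 269.8]
orientation: [2.222, 2.221, 0.0]
ft_force: [0.5, 0.0, -1.2]
width: 41.5
grasp_force: 30.0
```

Request:
step_arm([
  [[-0.346,-0.41,0,0,0,0,0.3],[-0.346,-0.41,0,0,0,0,0.3],[-0.346,-0.41,0,0,0,0,0.3],[-0.346,-0.41,0,0,0,0,0.3],[-0.346,-0.41,0,0,0,0,0.3]],
])

```text
t: 6.12
ee_pos: [496.6, 85.3, 269.8]
orientation: [2.222, 2.221, 0.0]
ft_force: [-0.8, -0.2, -1.3]
width: 41.5
grasp_force: 30.0
```

Request:
step_arm([
  [[-0.346,-0.41,0,0,0,0,0.3],[-0.346,-0.41,0,0,0,0,0.3],[0,0,-0.5,0,0,0,0.3],[0,0,-0.5,0,0,0,0.3],[0,0,0,0,0,0,0.3]],
])

```text
t: 6.75
ee_pos: [462.0, 44.8, 218.6]
orientation: [-2.22, -2.219, 0.004]
ft_force: [-0.3, -0.3, -1.5]
width: 41.4
grasp_force: 30.0
```

```bash
python3 - <<'E'
from h import *
print(readout.get_obs()["ee_pos"])
d=get_image("wrist"); cv2.imwrite("pics/w3.png",d["pixels"][:,:,::-1])
m=mask(d,"yellow")
for e,s in rings(d,40): print(np.round(e[0],1),np.round(e[1],1),s,plane(d,e[0],12.5))
h=hsv(d)
for s,c,l in blobs(mask(d,"white"),150): print("w",s,c.round(1))
for s,c,l in blobs(cv2.inRange(h,(10,60,60),(35,255,255)),20): print("brass",s,c.round(1),plane(d,c,20).round(1))
E
```

```text
[461.97142699  44.81314512 218.63673928]
[268.9  85.2] [7.9 9.9] [265  80   9  11  72] [432.16960757 132.96259743]
[387.5  87.1] [ 8.9 10.5] [383  82  10  11  86] [497.49486494 131.97297436]
[325.8 223.4] [75.3 94.7] [ 273  182  106   60 1827] [463.68832572  52.15530245]
[418.7 323.9] [ 3.7 18.7] [417 314   5  20  43] [527.31615973 -20.67154068]
w [  246    30   166   231 18006] [327.1 132.4]
w [ 286  195   80   46 1531] [327.2 212.4]
w [ 281  239   84   63 2769] [322.5 266.9]
brass [263  79  18  18 247] [271.4  87.3] [434.7 131.4]
brass [376  81  19  17 256] [384.9  89.1] [494.8 130.5]
brass [ 273  182  106   62 1941] [324.7 204.8] [463.   66.5]
brass [224 293  19  65 594] [230.8 325.1] [401.4 -16.2]
brass [403 293  20  65 671] [414.7 325.7] [522.2 -16.4]
brass [ 187  341  377   52 7042] [391.  378.6] [509.2 -59.5]
```

View pics/w3.png

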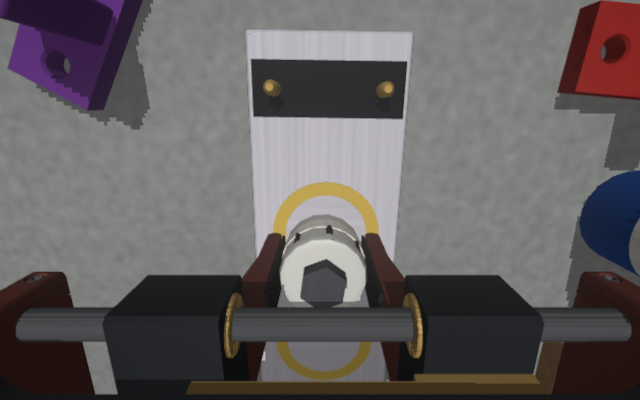

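Request:
step_arm([
  [[0.03,0.01,-0.15,0,0,0,0.3],[0,0,-0.15,0,0,0,0.3],[0,0,-0.04,0,0,0,0.3],[0,0,0,0,0,0,0.3],[0,0,0,0,0,0,0.3]],
])

```text
t: 7.42
ee_pos: [464.2, 45.4, 202.8]
orientation: [2.222, 2.221, 0.0]
ft_force: [0.4, -0.1, -1.6]
width: 41.6
grasp_force: 30.0
```

Request:
step_arm([
  [[0,0,-0.02,0,0,0,0.3],[0,0,0,0,0,0,1],[0,0,0,0,0,0,1],[0,0,0,0,0,0,1],[0,0,0,0,0,0,1]],
])

```text
t: 8.05
ee_pos: [464.1, 45.4, 201.7]
orientation: [-2.222, -2.221, 0.0]
ft_force: [-0.3, 0.1, -0.0]
width: 78.1
grasp_force: 0.0
```

Request:
step_arm([
  [[0,0,0.3,0,0,0,1],[0,0,0.9,0,0,0,1],[0,0,1,0,0,0,1],[0.5,0,0.6,0,0,0,1],[0.5,0,0,0,0,0,1]],
])

```text
t: 8.68
ee_pos: [515.3, 45.5, 345.8]
orientation: [2.219, 2.218, 0.008]
ft_force: [-1.0, -0.7, 0.1]
width: 87.7
grasp_force: 0.0
```

Request:
step_arm([
  [[0.6,0.03,0,0,0,0,1],[0.6,0.03,0,0,0,0,1],[0.6,0.03,0,0,0,0,1],[0.6,0.03,0,0,0,0,1],[0.48,0.03,0,0,0,0,1]],
])

```text
t: 9.3
ee_pos: [659.0, 52.9, 342.8]
orientation: [2.222, 2.221, 0.001]
ft_force: [-0.2, 1.2, -0.9]
width: 87.4
grasp_force: 0.0
```

```bash
python3 - <<'E'
from h import *
print(readout.get_obs()["ee_pos"])
d=get_image("wrist"); cv2.imwrite("pics/w4.png",d["pixels"][:,:,::-1])
S,D=get_image("scene"),get_image("side")
for s,c,l in blobs(mask(d,"blue"),100): print("blue",s,c.round(1),plane(d,c,86))
for c,zt in (("orange",39),("green",31),("blue",47)):
  for n,dd in (("scene",S),("side",D)):
    for s,ce,l in blobs(mask(dd,c),60): print(n,c,s,ce.round(1),plane(dd,(s[0]+s[2]/2-.5,s[1]+s[3]/2-.5),zt).round(1))
E
```

```text
[659.00115565  52.94158379 342.80974384]
blue [299 156  45  12 117] [321.5 159.3] [658.74558382  92.52576674]
blue [ 283  164   75   78 3930] [320.1 202.2] [657.69718864  59.28669331]
scene orange [171 213  26  25 436] [183.5 225.8] [ 623.9 -264.7]
scene orange [175 234  25  16 172] [188.6 243.2] [ 673.3 -241.7]
scene orange [458 248  42  36 430] [478.7 264.1] [695.4 388.5]
side orange [292 146  14  17  68] [299.9 154.4] [645.7 328.3]
side orange [500 233  38  32 787] [518.1 250.2] [ 661.6 -251.2]
side orange [495 260  35  24 406] [510.7 274.1] [ 594. -270.]
scene green [193   0  20  10 166] [202.7   4.2] [-748.2 -599.1]
scene green [  0  62  14  23 186] [ 5.3 72.5] [  -65.2 -1108.3]
scene green [ 84  82  15  19 132] [89.9 89.5] [  35.1 -757.3]
scene green [112 198   7  20 103] [115.  207.7] [ 570.6 -451.2]
scene green [217 225  21  20 278] [227.2 235.4] [ 638.7 -161.2]
scene green [219 243  21  11  91] [230.2 249.6] [ 678.4 -147.4]
scene green [356 287  17  57 758] [364.3 315.3] [828.7 151.5]
side green [103 119  21  11 161] [112.4 123.7] [358.9 972.2]
side green [390 127  30  10  8
[... 481 characters left out ...]
6]
scene blue [ 591    0   49   92 3246] [618.8  42. ] [-398.3 1062.8]
scene blue [163  53  13   9  94] [169.5  56.8] [-192.7 -566.3]
scene blue [508  64  14   9 104] [514.5  68. ] [-191.4  652. ]
scene blue [308 220  27  31 612] [321.2 235.8] [639.8  52.7]
scene blue [309 248  26  16 235] [321.6 257.2] [698.9  58.7]
scene blue [  0 381  18  19 173] [  5.6 393.2] [1028.4 -436.6]
side blue [  139     0   162   118 10273] [246.1  49. ] [1227.2 1812.5]
side blue [  22   62  107   37 2200] [72.5 78.6] [ 417.5 1750.2]
side blue [ 14 115  12  20 134] [ 18.8 126.4] [ 119.7 1122.8]
side blue [367 165  28  26 544] [380.1 178. ] [685.8  76.4]
side blue [366 192  26  17 314] [378.3 200.9] [601.9  11.6]
```

View pics/w4.png

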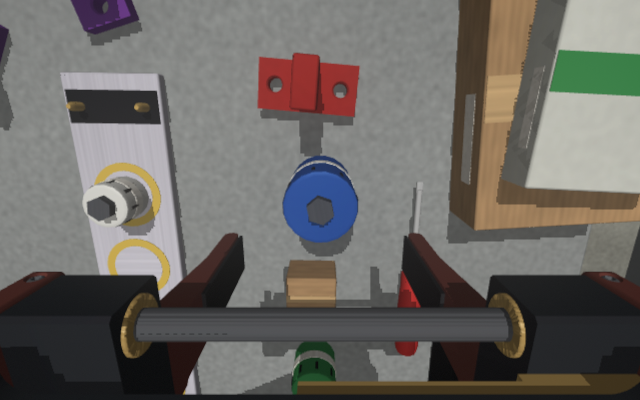

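Blue's top disc is at (320,203), next to the standing white at (105,208). I'll pick up blue.

Request:
step_arm([
  [[-0.026,0.07,-0.6,0,0,0,1],[0,0,-0.6,0,0,0,1],[0,0,-0.6,0,0,0,1],[0,0,-0.5,0,0,0,1],[0,0,-0.3,0,0,0,1]],
])

```text
t: 10.07
ee_pos: [655.5, 56.4, 210.9]
orientation: [-2.221, -2.22, 0.003]
ft_force: [0.6, 0.2, -0.2]
width: 87.7
grasp_force: 0.0
```

Request:
step_arm([
  [[0,0,0,0,0,0,0.5],[0,0,0,0,0,0,0.5],[0,0,0,0,0,0,0.5],[0,0,0,0,0,0,0.5],[0,0,0,0,0,0,0.5]],
])

```text
t: 10.7
ee_pos: [657.2, 56.4, 212.8]
orientation: [2.221, 2.22, 0.002]
ft_force: [-0.9, 0.2, 6.7]
width: 59.5
grasp_force: 30.0
```

Request:
step_arm([
  [[0,0,1,0,0,0,0.5],[0,0,1,0,0,0,0.5],[-0.396,-0.502,0,0,0,0,0.5],[-0.396,-0.502,0,0,0,0,0.5],[-0.396,-0.502,0,0,0,0,0.5]],
])

```text
t: 11.32
ee_pos: [596.5, -19.5, 311.6]
orientation: [-2.221, -2.221, 0.0]
ft_force: [0.1, 0.7, -3.3]
width: 59.6
grasp_force: 30.0
```

Request:
step_arm([
  [[-0.396,-0.502,0,0,0,0,0.5],[-0.396,-0.502,0,0,0,0,0.5],[-0.396,-0.502,0,0,0,0,0.5],[-0.396,-0.502,0,0,0,0,0.5],[-0.396,-0.502,0,0,0,0,0.5]],
])

```text
t: 11.95
ee_pos: [497.5, -145.1, 311.6]
orientation: [-2.222, -2.221, 0.0]
ft_force: [0.0, 0.3, -2.2]
width: 59.8
grasp_force: 30.0
```

Request:
step_arm([
  [[-0.396,-0.502,0,0,0,0,0.5],[-0.396,-0.502,0,0,0,0,0.5],[0,0,-0.8,0,0,0,0.5],[0,0,-0.7,0,0,0,0.5],[0,0,0,0,0,0,0.5]],
])

```text
t: 12.58
ee_pos: [457.7, -194.2, 234.8]
orientation: [-2.219, -2.217, 0.003]
ft_force: [-0.6, 0.5, -3.1]
width: 60.2
grasp_force: 30.0
```

```bash
python3 - <<'E'
from h import *
print(readout.get_obs()["ee_pos"])
d=get_image("wrist"); cv2.imwrite("pics/w5.png",d["pixels"][:,:,::-1])
for e,s in rings(d,40): print(np.round(e[0],1),np.round(e[1],1),s,plane(d,e[0],12.5))
m=mask(d,"yellow"); m[300:]=0
k=max(blobs(m,100),key=lambda b:b[0][1])
for r in range(k[0][1],k[0][1]+k[0][3],6):
    x=np.where(k[2][r])[0]; print(r,x[0],x[-1],plane(d,(x[0],r),12.5).round(1),plane(d,(x[-1],r),12.5).round(1))
E
```

```text
[ 457.67168234 -194.19904771  234.79225228]
[331.7   6. ] [15.  75.8] [295   0  74  16 789] [462.18262142 -62.40861801]
[329.3  99.6] [107.6 112.8] [ 275   43  109  114 4005] [ 461.08279192 -112.60448746]
[321.6 241.6] [101.9 120.4] [ 280  179   96   57 1208] [ 456.30346252 -205.42926962]
179 324 329 [ 457.9 -161.7] [ 461.2 -161.6]
185 303 351 [ 444.2 -165.7] [ 475.5 -165.6]
191 295 359 [ 438.9 -169.7] [ 480.8 -169.6]
197 289 365 [ 434.9 -173.8] [ 484.9 -173.7]
203 285 369 [ 432.1 -177.9] [ 487.7 -177.8]
209 282 372 [ 430. -182.] [ 489.8 -182. ]
215 280 374 [ 428.5 -186.3] [ 491.4 -186.2]
221 368 375 [ 487.5 -190.4] [ 492.2 -190.4]
227 370 375 [ 489.  -194.7] [ 492.4 -194.7]
233 373 374 [ 491.2 -199. ] [ 491.9 -199. ]
```

Request:
step_arm([
  [[0.025,0,-0.12,0,0,0,0.5],[0,0,-0.1,0,0,0,0.5],[0,0,0,0,0,0,0.5],[0,0,0,0,0,0,0.5],[0,0,0,0,0,0,0.5]],
])

```text
t: 13.25
ee_pos: [460.2, -194.6, 225.9]
orientation: [2.221, 2.221, 0.0]
ft_force: [-0.5, -0.8, -2.5]
width: 59.9
grasp_force: 30.0
```

Request:
step_arm([
  [[0,0,-0.025,0,0,0,0.5],[0,0,0,0,0,0,1],[0,0,0,0,0,0,1],[0,0,0,0,0,0,1],[0,0,0,0,0,0,1]],
])

```text
t: 13.88
ee_pos: [460.1, -194.6, 224.4]
orientation: [2.222, 2.221, 0.0]
ft_force: [-0.6, 0.4, 0.8]
width: 87.3
grasp_force: 0.0
```

Request:
step_arm([
  [[0,0,0.3,0,0,0,1],[0,0,0.7,0,0,0,1],[0,0,0.7,0,0,0,1],[0,0,0.6,0,0,0,1],[0.5,-0.1,0.1,0,0,0,1]],
])

```text
t: 14.5
ee_pos: [484.8, -199.6, 347.7]
orientation: [2.22, 2.218, 0.002]
ft_force: [-0.4, -0.3, 0.6]
width: 87.5
grasp_force: 0.0
```

Request:
step_arm([
  [[0.6,-0.22,0,0,0,0,1],[0.6,-0.24,0,0,0,0,1],[0.6,-0.24,0,0,0,0,1],[0.6,-0.24,0,0,0,0,1],[0.6,-0.24,0,0,0,0,1]],
])

```text
t: 15.12
ee_pos: [635.9, -258.9, 345.6]
orientation: [2.221, 2.221, 0.0]
ft_force: [0.2, 0.4, 1.5]
width: 87.8
grasp_force: 0.0
```

```bash
python3 - <<'E'
from h import *
print(readout.get_obs()["ee_pos"])
d=get_image("wrist"); cv2.imwrite("pics/w6.png",d["pixels"][:,:,::-1])
for c in ("orange","green","blue"):
  for s,ce,l in blobs(mask(d,c),150): print(c,s,ce.round(1),plane(d,(s[0]+s[2]/2-.5,s[1]+s[3]/2-.5),{"orange":70,"green":54,"blue":98}[c]).round(1))
E
```

```text
[ 635.90353686 -258.87261245  345.61026565]
orange [ 296  165   63   65 2600] [326.9 196.2] [ 640.1 -253.7]
green [ 311   44   57   62 1987] [338.9  73.4] [ 649.5 -157.1]
green [256 349  66  28 693] [288.8 362.2] [ 601. -436.]
blue [  29   85  101   85 5335] [ 77.9 125.6] [ 466.9 -195.4]
```

View pics/w6.png

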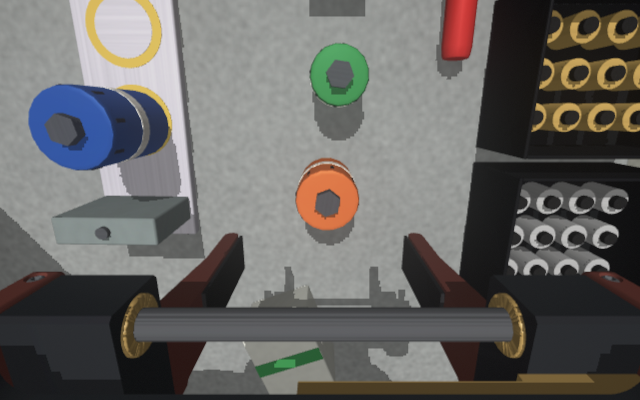

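The wrist view shows orange at (327,198), green at (340,74), and blue upright on its mark at about (80,125). I'll pick up orange.

Request:
step_arm([
  [[0.07,0.055,-0.7,0,0,0,1],[0,0,-0.7,0,0,0,1],[0,0,-0.6,0,0,0,1],[0,0,-0.5,0,0,0,1],[0,0,-0.35,0,0,0,1]],
])

```text
t: 15.8
ee_pos: [638.2, -255.7, 201.5]
orientation: [-2.221, -2.221, 0.0]
ft_force: [0.5, 0.5, -0.1]
width: 87.6
grasp_force: 0.0
```

Request:
step_arm([
  [[0,0,0,0,0,0,0.45],[0,0,0,0,0,0,0.45],[0,0,0,0,0,0,0.45],[0,0,0,0,0,0,0.45],[0,0,0,0,0,0,0.45]],
])

```text
t: 16.42
ee_pos: [639.0, -256.0, 203.0]
orientation: [2.221, 2.22, 0.001]
ft_force: [1.1, 0.7, 5.9]
width: 53.7
grasp_force: 30.0
```

Request:
step_arm([
  [[0,0,0.9,0,0,0,0.45],[0,0,0.9,0,0,0,0.45],[0,0,0.7,0,0,0,0.45],[-0.356,0.283,0,0,0,0,0.45],[-0.356,0.283,0,0,0,0,0.45]],
])

```text
t: 17.05
ee_pos: [602.2, -227.1, 327.0]
orientation: [-2.222, -2.221, 0.0]
ft_force: [0.4, 0.3, -3.3]
width: 53.7
grasp_force: 30.0
```

Request:
step_arm([
  [[-0.356,0.283,0,0,0,0,0.45],[-0.356,0.283,0,0,0,0,0.45],[-0.356,0.283,0,0,0,0,0.45],[-0.356,0.283,0,0,0,0,0.45],[-0.356,0.283,0,0,0,0,0.45]],
])

```text
t: 17.68
ee_pos: [512.9, -156.2, 326.5]
orientation: [-2.221, -2.22, 0.001]
ft_force: [0.8, -0.1, -2.3]
width: 53.5
grasp_force: 30.0
```

Request:
step_arm([
  [[-0.356,0.283,0,0,0,0,0.45],[-0.356,0.283,0,0,0,0,0.45],[-0.356,0.283,0,0,0,0,0.45],[0,0,0,0,0,0,0.45],[0,0,-0.6,0,0,0,0.45]],
])

```text
t: 18.3
ee_pos: [462.1, -114.8, 298.4]
orientation: [2.218, 2.218, 0.005]
ft_force: [1.0, 0.3, -3.6]
width: 53.8
grasp_force: 30.0
```

Request:
step_arm([
  [[0,0,-0.8,0,0,0,0.45],[0,0,-0.5,0,0,0,0.45],[0,0,-0.3,0,0,0,0.45],[0,0,0,0,0,0,0.45],[0,0,0,0,0,0,0.45]],
])

```text
t: 18.92
ee_pos: [461.1, -114.5, 217.6]
orientation: [2.221, 2.22, 0.001]
ft_force: [-0.2, -0.1, -3.0]
width: 53.9
grasp_force: 30.0
```

Request:
step_arm([
  [[0,0,-0.056,0,0,0,0.45],[0,0,0,0,0,0,0.45],[0,0,0,0,0,0,1],[0,0,0,0,0,0,1],[0,0,0,0,0,0,1]],
])

```text
t: 19.55
ee_pos: [460.7, -114.3, 214.3]
orientation: [2.221, 2.221, 0.0]
ft_force: [0.6, -0.5, -0.0]
width: 80.2
grasp_force: 0.0
```

Request:
step_arm([
  [[0,0,0,0,0,0,1],[0,0,0.3,0,0,0,1],[0,0,0.7,0,0,0,1],[0,0,0.7,0,0,0,1],[0.4,0,0.5,0,0,0,1]],
])

```text
t: 20.18
ee_pos: [479.9, -114.2, 326.5]
orientation: [2.222, 2.22, 0.0]
ft_force: [1.1, 0.3, -0.2]
width: 87.7
grasp_force: 0.0
```

Request:
step_arm([
  [[0.7,-0.17,0,0,0,0,1],[0.7,-0.17,0,0,0,0,1],[0.7,-0.17,0,0,0,0,1],[0.7,-0.18,0,0,0,0,1],[0.56,-0.18,0,0,0,0,1]],
])

```text
t: 20.8
ee_pos: [649.7, -158.0, 325.3]
orientation: [2.221, 2.221, 0.001]
ft_force: [-0.6, -0.3, -0.7]
width: 87.8
grasp_force: 0.0
```

```bash
python3 - <<'E'
from h import *
print(readout.get_obs()["ee_pos"])
d=get_image("wrist"); cv2.imwrite("pics/w7.png",d["pixels"][:,:,::-1])
for c in ("orange","green","blue"):
  for s,ce,l in blobs(mask(d,c),150): print(c,s,ce.round(1),plane(d,(s[0]+s[2]/2-.5,s[1]+s[3]/2-.5),{"orange":82,"green":54,"blue":98}[c]).round(1))
E
```

```text
[ 649.73908559 -158.04656521  325.27499559]
orange [  16  119   92   74 4081] [ 61.6 152.2] [ 467.7 -113.8]
green [ 295  175   55   54 1699] [321.9 200.4] [ 649.9 -155.4]
blue [ 97 210  58  52 884] [135.4 226.1] [ 512.8 -167.4]
blue [  20  219  111   58 4497] [ 79.5 249.6] [ 475.6 -176.5]
```

View pics/w7.png

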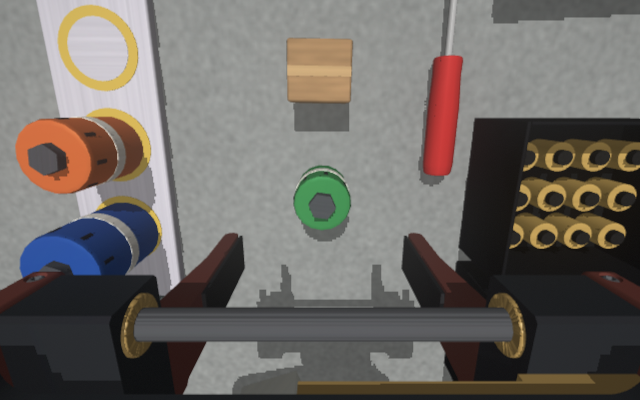

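Orange and blue are upright on their marks, and green is centred at (322,201). I'll pick up green.

Request:
step_arm([
  [[0,0.02,-0.7,0,0,0,1],[0,0,-0.7,0,0,0,1],[0,0,-0.5,0,0,0,1],[0,0,-0.45,0,0,0,1],[0,0,-0.25,0,0,0,1]],
])

```text
t: 21.48
ee_pos: [648.2, -156.7, 193.4]
orientation: [-2.221, -2.221, 0.001]
ft_force: [-0.2, -0.1, 0.6]
width: 87.6
grasp_force: 0.0
```

Request:
step_arm([
  [[0,0,0,0,0,0,0.4],[0,0,0,0,0,0,0.4],[0,0,0,0,0,0,0.4],[0,0,0,0,0,0,0.4],[0,0,0,0,0,0,0.4]],
])

```text
t: 22.1
ee_pos: [648.8, -156.9, 194.7]
orientation: [2.221, 2.221, 0.001]
ft_force: [-0.1, 0.0, 2.8]
width: 47.7
grasp_force: 30.0
```

Request:
step_arm([
  [[0,0,0.8,0,0,0,0.4],[0,0,0.8,0,0,0,0.4],[0,0,0.6,0,0,0,0.4],[-0.373,0.245,0,0,0,0,0.4],[-0.373,0.245,0,0,0,0,0.4]],
])

```text
t: 22.72
ee_pos: [610.7, -132.1, 304.5]
orientation: [2.222, 2.221, 0.0]
ft_force: [0.2, 0.5, -2.7]
width: 47.5
grasp_force: 30.0
```

Request:
step_arm([
  [[-0.373,0.245,0,0,0,0,0.4],[-0.373,0.245,0,0,0,0,0.4],[-0.373,0.245,0,0,0,0,0.4],[-0.373,0.245,0,0,0,0,0.4],[-0.373,0.245,0,0,0,0,0.4]],
])

```text
t: 23.35
ee_pos: [517.2, -70.7, 304.0]
orientation: [-2.222, -2.221, 0.0]
ft_force: [-0.2, 0.7, -2.1]
width: 47.8
grasp_force: 30.0
```

Request:
step_arm([
  [[-0.373,0.245,0,0,0,0,0.4],[-0.373,0.245,0,0,0,0,0.4],[-0.373,0.245,0,0,0,0,0.4],[0,0,0,0,0,0,0.4],[0,0,-0.6,0,0,0,0.4]],
])

```text
t: 23.98
ee_pos: [464.0, -34.7, 275.6]
orientation: [2.218, 2.218, 0.006]
ft_force: [0.3, 0.1, -1.8]
width: 47.8
grasp_force: 30.0
```

Request:
step_arm([
  [[0,0,-0.6,0,0,0,0.4],[0,0,-0.5,0,0,0,0.4],[0,0,-0.25,0,0,0,0.4],[0,0,0,0,0,0,0.4],[0,0,0,0,0,0,0.4]],
])

```text
t: 24.6
ee_pos: [462.7, -34.5, 206.9]
orientation: [2.221, 2.22, 0.001]
ft_force: [0.6, 0.7, -2.6]
width: 47.4
grasp_force: 30.0
```

Request:
step_arm([
  [[0,0,-0.015,0,0,0,0.4],[0,0,0,0,0,0,0.4],[0,0,0,0,0,0,1],[0,0,0,0,0,0,1],[0,0,0,0,0,0,1]],
])

```text
t: 25.22
ee_pos: [462.1, -34.3, 206.0]
orientation: [2.222, 2.221, 0.0]
ft_force: [0.4, -0.5, 0.4]
width: 74.2
grasp_force: 0.0
```

Request:
step_arm([
  [[0,0,0,0,0,0,1],[0,0,0.3,0,0,0,1],[0,0,0.7,0,0,0,1],[0,0,0.7,0,0,0,1],[0.3,0.3,0.6,0,0,0,1]],
])

```text
t: 25.85
ee_pos: [476.4, -19.6, 323.0]
orientation: [2.223, 2.219, 0.0]
ft_force: [0.4, -0.3, -0.4]
width: 87.6
grasp_force: 0.0
```

Request:
step_arm([
  [[0.68,0.67,0,0,0,-0.235,1],[0.68,0.67,0,0,0,-0.235,1],[0.68,0.67,0,0,0,-0.235,1],[0.68,0.67,0,0,0,-0.235,1],[0.63,0.67,0,0,0,-0.235,1]],
])

```text
t: 26.48
ee_pos: [645.5, 149.4, 322.1]
orientation: [2.311, 2.127, 0.001]
ft_force: [0.7, 0.1, 0.1]
width: 87.7
grasp_force: 0.0
```

```bash
cat > blk.py <<'E'
from h import *
def holes(d,z=13,mina=15):
    m=mask(d,"red"); s,c,l=max(blobs(m),key=lambda b:b[0][4])
    m=l*255; k=cv2.findContours(m,cv2.RETR_CCOMP,cv2.CHAIN_APPROX_NONE); P=[]
    for c,h in zip(k[0],k[1][0]):
        if h[3]>=0 and cv2.contourArea(c)>mina:
            M=cv2.moments(c); uv=np.array([M['m10'],M['m01']])/M['m00']; P.append(plane(d,uv,z)); print("hole",uv.round(1),cv2.contourArea(c),P[-1].round(2))
    return s,np.array(P)
E
python3 - <<'E'
from blk import *
print(readout.get_obs()["ee_pos"],readout.get_obs()["orientation"])
d=get_image("wrist"); cv2.imwrite("pics/w8.png",d["pixels"][:,:,::-1])
s,P=holes(d); print(s,P.mean(0),np.degrees(np.arctan2(*(P[0]-P[1])[::-1])))
E
```

```text
[645.47738308 149.37817772 322.09354458] [2.31112057e+00 2.12736694e+00 9.24514987e-04]
hole [354.1 193.1] 140.5 [675.43 146.86]
hole [290.4 193.3] 150.0 [615.97 151.53]
[ 275  170   97   67 4714] [645.699325   149.19053191] -4.491411244620228
```

View pics/w8.png

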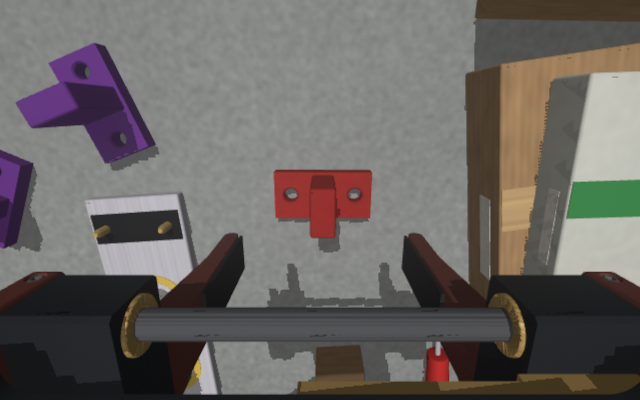

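The red block is under the gripper and square to it, holes at (290,193) and (354,193). I'll go down and grip the web.

Request:
step_arm([
  [[0,0,-0.6,0,0,0,1],[0,0,-0.6,0,0,0,1],[0,0,-0.5,0,0,0,1],[0,0,-0.35,0,0,0,1],[0,0,-0.19,0,0,0,1]],
])

```text
t: 27.15
ee_pos: [644.4, 148.1, 208.6]
orientation: [-2.311, -2.128, 0.001]
ft_force: [-0.0, 0.4, -0.4]
width: 87.8
grasp_force: 0.0
```

Request:
step_arm([
  [[0,0,0,0,0,0,0.05],[0,0,0,0,0,0,0.05],[0,0,0,0,0,0,0.05],[0,0,0,0,0,0,0.05],[0,0,0,0,0,0,0.05]],
])

```text
t: 27.78
ee_pos: [644.7, 148.2, 209.1]
orientation: [2.311, 2.128, 0.0]
ft_force: [-1.3, -0.1, 0.0]
width: 41.4
grasp_force: 0.0
```

Request:
step_arm([
  [[0,0,0,0,0,0,0.05],[0,0,0,0,0,0,0.05],[0,0,0,0,0,0,0.05],[0,0,0,0,0,0,0.05],[0,0,0,0,0,0,0.05]],
])

```text
t: 28.4
ee_pos: [644.7, 148.2, 208.9]
orientation: [2.311, 2.128, 0.0]
ft_force: [0.9, -0.5, 0.9]
width: 20.0
grasp_force: 30.0
```

```bash
python3 - <<'E'
from blk import *
d=get_image("wrist"); o=readout.get_obs(); print(o["ee_pos"],o["orientation"],o["ft_force"])
s,P=holes(d,14); print(s,P.mean(0)-o["ee_pos"][:2],np.degrees(np.arctan2(*(P[0]-P[1])[::-1])))
E
```

```text
[644.65648218 148.16973021 208.85836323] [2.31096897e+00 2.12800716e+00 2.45053626e-04] [ 0.99207492 -0.08081559 -0.21312805]
hole [371.8 237.6] 207.5 [674.31 148.42]
hole [273.2 237.7] 222.0 [616.28 153.17]
[  245   202   156   105 10677] [0.63623106 2.62579457] -4.680418640321185
```

Request:
step_arm([
  [[0,0,0.7,0,0,0,0.05],[0,0,0.7,0,0,0,0.05],[-0.36,-0.037,0,0,0,0.093,0.05],[-0.36,-0.037,0,0,0,0.093,0.05],[-0.36,-0.037,0,0,0,0.093,0.05]],
])

```text
t: 29.08
ee_pos: [589.6, 142.5, 278.6]
orientation: [-2.29, -2.15, 0.001]
ft_force: [0.1, 0.8, -2.3]
width: 19.9
grasp_force: 30.0
```

Request:
step_arm([
  [[-0.36,-0.037,0,0,0,0.093,0.05],[-0.36,-0.037,0,0,0,0.093,0.05],[-0.36,-0.037,0,0,0,0.093,0.05],[-0.36,-0.037,0,0,0,0.093,0.05],[-0.36,-0.037,0,0,0,0.093,0.05]],
])

```text
t: 29.7
ee_pos: [499.6, 133.2, 278.6]
orientation: [-2.254, -2.187, 0.001]
ft_force: [0.8, 0.3, -2.5]
width: 20.0
grasp_force: 30.0
```

Request:
step_arm([
  [[-0.36,-0.037,0,0,0,0.093,0.05],[-0.36,-0.037,0,0,0,0.093,0.05],[0,0,-0.68,0,0,0,0.05],[0,0,0,0,0,0,0.05],[0,0,0,0,0,0,0.05]],
])

```text
t: 30.32
ee_pos: [464.9, 129.7, 245.3]
orientation: [-2.241, -2.202, 0.0]
ft_force: [0.9, 0.3, -2.3]
width: 20.0
grasp_force: 30.0
```

```bash
python3 - <<'E'
from blk import *
d=get_image("wrist"); o=readout.get_obs(); print(o["ee_pos"],o["orientation"],o["ft_force"])
cv2.imwrite("pics/w9.png",d["pixels"][:,:,::-1])
s,P=holes(d,14+o["ee_pos"][2]-208.9); print(s,P.mean(0),P.mean(0)-o["ee_pos"][:2],np.degrees(np.arctan2(*(P[0]-P[1])[::-1])))
for p in ((434.7,131.3),(494.8,130.5)):print(proj(d,np.r_[p,28]),proj(d,np.r_[p,12]))
S,D=get_image("scene"),get_image("side")
a=cv2.resize(S["pixels"][150:250,290:430],None,fx=4,fy=4,interpolation=2); cv2.imwrite("pics/s9.png",a[:,:,::-1])
E
```

```text
[465.08148049 129.76782937 245.56804029] [2.24047918e+00 2.20161453e+00 1.19943728e-03] [-0.13523542 -0.13697281 -2.46476278]
hole [372.  237.9] 201.0 [494.48 131.81]
hole [272.9 237.8] 209.5 [436.03 132.82]
[  245   202   156   105 10672] [465.25521518 132.31560675] [0.17373469 2.54777738] -0.9954752797649329
[276.21092629 226.68190618] [279.38045368 218.66337671]
[367.38316471 226.36611063] [364.3637595  218.36606827]
```

View pics/w9.png

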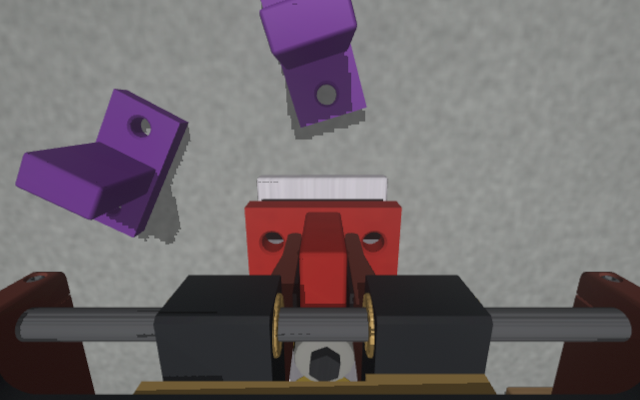

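Both holes are visible at about (272,241) and (374,241), with the block above the inlay. The hole centroids are biased by the lit inner wall, so I'll zoom in.

```bash
python3 - <<'E'
import cv2
a=cv2.imread("pics/w9.png")[215:265,245:405]
cv2.imwrite("pics/z9.png",cv2.resize(a,None,fx=5,fy=5,interpolation=cv2.INTER_NEAREST))
E
```

```text
(no output)
```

View pics/z9.png

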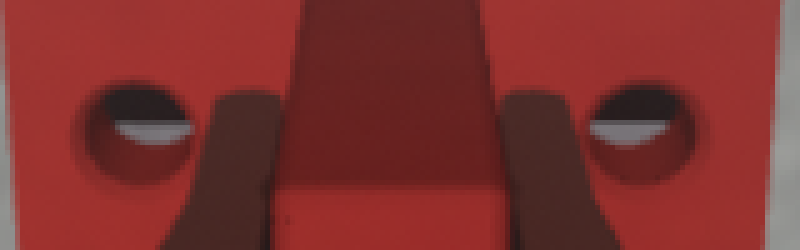

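Hole rim centres are at (272.1,241.4) and (373.9,241.5), which puts the block within about 1 mm of the pin middle. I'll nudge it and lower it.

Request:
step_arm([
  [[-0.008,0.013,-0.08,0,0,0,0.05],[0,0,-0.08,0,0,0,0.05],[0,0,-0.06,0,0,0,0.05],[0,0,-0.04,0,0,0,0.05],[0,0,0,0,0,0,0.05]],
])

```text
t: 31.1
ee_pos: [464.1, 130.3, 231.6]
orientation: [-2.241, -2.202, 0.001]
ft_force: [-0.3, -0.1, -2.8]
width: 19.9
grasp_force: 30.0
```

Request:
step_arm([
  [[0,0,-0.06,0,0,0,0.05],[0,0,-0.06,0,0,0,0.05],[0,0,-0.05,0,0,0,0.05],[0,0,-0.03,0,0,0,0.05],[0,0,0,0,0,0,0.05]],
])

```text
t: 31.72
ee_pos: [464.1, 130.3, 221.7]
orientation: [-2.241, -2.202, 0.0]
ft_force: [-0.6, 0.5, -2.2]
width: 19.7
grasp_force: 30.0
```

Almost seated. I'll lower the last millimetre, open and back off straight up.

Request:
step_arm([
  [[0,0,-0.02,0,0,0,0.05],[0,0,0,0,0,0,0.05],[0,0,0,0,0,0,0.6],[0,0,0,0,0,0,0.6],[0,0,0,0,0,0,0.6]],
])

```text
t: 32.35
ee_pos: [464.3, 130.3, 221.0]
orientation: [2.241, 2.202, 0.0]
ft_force: [0.3, -0.4, -0.1]
width: 46.6
grasp_force: 0.0
```

Request:
step_arm([
  [[0,0,0,0,0,0,0.6],[0,0,0.4,0,0,0,0.6],[0,0,0.8,0,0,0,0.6],[0,0,0.8,0,0,0,0.6],[0,0,0.8,0,0,0,0.6]],
])

```text
t: 32.98
ee_pos: [464.0, 130.3, 362.1]
orientation: [-2.241, -2.202, 0.0]
ft_force: [0.6, -0.3, -0.4]
width: 52.7
grasp_force: 0.0
```

Request:
step_arm([
  [[0.3,0,0,0,0,0,0.6],[0.8,0,0,0,0,0,0.6],[0.8,0,0,0,0,0,0.6],[0.8,0,0,0,0,0,0.6],[0,0,0,0,0,0,0.6]],
])

```text
t: 33.6
ee_pos: [601.4, 130.1, 359.2]
orientation: [2.242, 2.201, -0.0]
ft_force: [-0.7, -1.2, -0.5]
width: 52.6
grasp_force: 0.0
```

```bash
python3 - <<'E'
from blk import *
d=get_image("side"); S=get_image("scene"); W=get_image("wrist")
a=np.vstack([cv2.resize(S["pixels"][140:220,160:400],None,fx=3,fy=3,interpolation=2),cv2.resize(d["pixels"][150:350,250:530],(720,514))[:350]])
cv2.imwrite("pics/f.png",a[:590,:,::-1]); print(readout.get_obs()["ee_pos"])
s,P=holes(W,26); print(P.mean(0),np.degrees(np.arctan2(*(P[0]-P[1])[::-1])))
E
```

```text
[598.32764274 130.17633036 359.41722644]
hole [220.5 188.4] 136.0 [494.98 130.14]Traceback (most recent call last):
  File "<stdin>", line 5, in <module>
IndexError: index 1 is out of bounds for axis 0 with size 1
```

View pics/f.png

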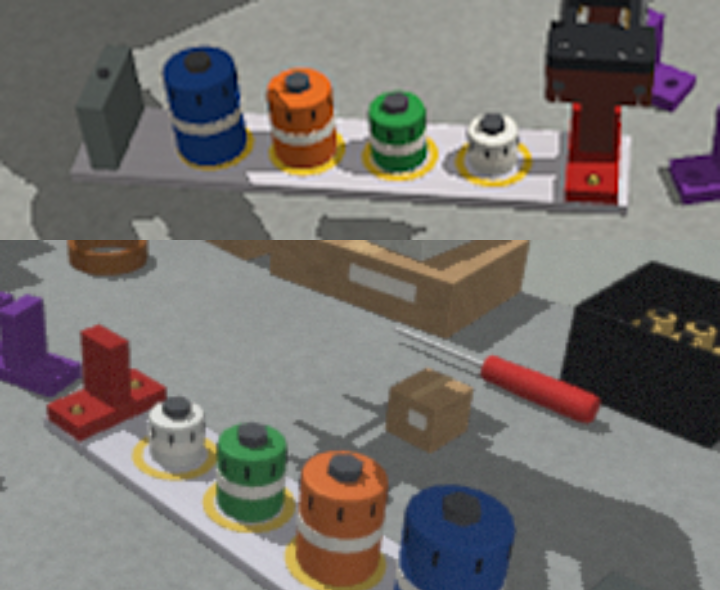

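The views show all four filters upright inside their rings, in order of height. The pin tips show through the block's holes, at (593,180) in the scene half and (78,410) and (135,383) in the side half, and the gripper is clear.

```bash
python3 -c "
from workcell import ctrl
print(ctrl.close_job())"
```

```text
the job is handed in; nothing more can be done
None
```

The job is handed in at about 34 s of the 122 s allowed: the four filters stand upright on their marks in order of height, and the red end block sits over both pins with the gripper clear; the hand-in returned no score.

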